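# Move the charged battery pack from the charger to the cutting machine

## Task

The battery pack on the charger is full. Pinch its two orange side buttons together to free the catches, lift it off, set it down the right way up on the cutting machine's loading tray in front of the bay and let go of it; then slide it along the tray, brass contacts first, into the battery bay until it is fully home. Keep the pack upright and leave the craft things lying round about where they are.

Things in the scene. Friction and masses are not known exactly. Their poses are not given: they have to be found in the camera images.
- pack: Black battery pack, 110 x 50 x 38 mm (x, y, z), about 0.2 kg. Origin: centre of its underside. +x is the front end with four brass contacts (at x = +55), z up. It starts locked upright on the charger, its origin 20 mm above the charger's, same axes. It lifts straight up only while both side buttons are pressed in at least 4 mm. It slides on the tray with about 1 N.
- pinch (a point): Midway between the pack's two orange spring buttons, at x = +10, y = 0, z = 27 in the pack's frame, pack's axes. Each button is 26 mm long (x) and 18 mm high, on the left (+y) and right (-y) side; their faces are 62 mm apart at rest, 52 mm fully pressed. Pinched with about 20 N, the pack can be carried by them. Under each a steel catch tongue (pack z 3 to 9) moves along: 60 mm over both at rest.
- tab (a point): Middle of the pack's yellow pull tab, at x = -45, y = 0, z = 52 in the pack's frame, pack's axes. The tab stands on the rear of the pack's top: 18 mm long (x), 14 mm thick (y), from z = 38 to z = 65. Hold it here to slide the pack into the bay.
- button_left (a joint): Travel of the +y button, m: 0 out, 0.005 fully pressed. It springs back; 1.8 N at rest to 4.8 N fully pressed.
- button_right (a joint): The same for the -y button.
- charger: Grey charging dock, 150 x 110 mm, fixed to the table. Origin: under its centre on the table, z up; floor at z = 20. Two black ledges (x = -12 to 32, |y| = 26.5 to 47, top at z = 36) reach over the pack's catch tongues, just below the buttons. Low end stops, guides and ledges leave the pack about 1.5 mm of play.
- machine: Low white cutting machine, blue roof, 134 mm wide, x = 0 to 130, fixed to the table. Origin: on the table under the middle of the battery bay's mouth; +x points into the bay, z up. Its top is at z = 62 (72 over the black hood, x = 91 to 125). The bay is 74 mm wide, its floor at z = 6, ceiling at z = 54; the roof leaves no room for fingers on the buttons inside.
- bay_mouth (a point): Middle of the tray floor at the bay's mouth: 6 mm above the machine's origin, same axes. The grey loading tray runs level from x = -125 to the mouth and on into the bay; rails 9 mm high over its floor, from x = -116 to -16, stand 74 mm apart inside; two cheeks 30 mm high flare at the mouth, no narrower than the bay.
- bay_stop (a point): Hard stop at the end of the bay, on the floor's middle line, 70 mm inside the mouth, machine's axes. When the pack is home its front end touches it: the pack's origin is then 15 mm inside the mouth, the buttons are in the bay and the pull tab is outside.
- crochet_ball: White thread ball, 85 mm across, 79 mm high, loose on the table; origin under its centre. Leave it.
- washi_yellow: Yellow tape roll, 41 mm across, 15 mm high, loose on the table. Leave it.
- scissors_mint: Mint green craft scissors, 141 mm long, 10 mm high, loose on the table. Leave them.
- lizard_black: Black bead lizard, 162 mm long, 9 mm high, loose on the table. Leave it.

How it is judged:
By the outcome, as a careful person would: the job done as asked, in the order asked, and still so for the second after the job is handed in, with the robot touching nothing.
It also fails if it takes over 54 s, if anything falls off the work surface, if the arm or the gripper's body presses on something with over 40 N, if the wrist force passes 120 N, or if a joint passes its speed limit or range.

## Robot

A 6-joint arm with a two-finger parallel gripper is mounted at the origin on a cart in front of the work surface, level with it; the furniture and walls round the work are solid. World frame = base frame: x ahead of the robot, y to its left, z up, the work surface at z = 0. Lengths are in mm, angles in rad, forces in N, time in s.
With the tool pointing down it reaches from about 300 to 775 mm from the base axis. Payload 14.6 kg.
Tool frame: the origin (TCP) lies between the finger pads; the fingertips stand manip.tip_reach ahead of it and the grasp point (between the pads) lies 5 mm behind it (manip.tip_reach is the distance from the TCP to the fingertips, in mm); z points along the fingers, y is the line along which they close (so a half turn about z gives the same grasp; the last joint's range is limited). The gripper opens to 94 mm and grips with 3 to 60 N. Pads are 16 mm wide; open, the fingers measure 119 mm over their backs; the gripper's body (75 mm by 177 mm) begins 78 mm behind the grasp point.
Start: joints at [1.182, 0.3, 1.521, -0, 1.321, -0.067], TCP at [173.948, 521.758, 219.446] pointing down, gripper open.
Joint ranges: [-3.03, 3.03], [-0.79, 2.21], [0.23, 2.52], [-1.04, 4.18], [0, 3.07], [-2.55, 2.55]. Speed limits (rad/s): [2.22, 2.22, 2.57, 3.14, 3.14, 3.14].

## Interface

Orientations are given as [roll, pitch, yaw] about the fixed x, y, z axes, in that order (R = Rz(yaw) Ry(pitch) Rx(roll)).
In Python, from cell import manip gives the robot as it stands. The module is installed in compiled form; this text tells all that it offers.
- The arm moves only by the shell command python3 -m creep 'ROWS' [FORCE]. ROWS is JSON, a list of rows, each a list of 3 entries, a list of its own where there are three numbers: the opening, from -1 (shut) to 1 (fully open), then the shift along the tool's x, y, z in cm, then the turn about the tool's z in units of 5 degrees (1.0 is 5 degrees). In form: [[grip, [tx, ty, tz], roll], ...]. A call has 1 to 12 rows; each row is the pose to reach, as a shift and turn from the pose commanded when the call began, along the tool's axes at that moment; what a row does not reach only later rows make up. A row lasts 1/10 s, in which the tool goes at most 50 mm and 8.59 degrees, less where a joint would pass 70% of its speed; a pose out of reach is approached as far as the arm can. A call with a gripper value outside its range is refused whole. The fingers move at their own pace and stop on an object; FORCE is the grip in N (left out, the last holds). Time passes only in rows, so rows that repeat a pose let the fingers close. It gives the time, the measured TCP pose, the force, the opening and the grip force at its end, in the units of the state.
- manip.read_state(): the state, without advancing time (a new reading comes with each control period).
- manip.camera(name): name is "scene" or "side" or "wrist"; returns the picture (480x640x3 uint8, red, green, blue); there is no depth.
- manip.camera_params(name): a dict with "fovy" (degrees; the focal length in pixels is half the picture's height over the tangent of half this angle, whatever the lens; pixels are square), "cx", "cy" (the principal point, pixels), "origin" and "attitude" of the camera in the world. Camera axes: x right, y down, z forward; pixel columns grow to the right and rows downward; lengths in mm; the calibration is good to about 2 mm. A picture is of the moment at which its call begins: read the wrist's pose just before it. camera_params takes no time and is no camera call; for the wrist camera it gives the pose at the moment of the call.
- manip.sign_off(): hands the job in; it is judged then, once.
The state is a dict: "clock": time; "joints": joint angles; "qd": joint speeds; "effort": joint torques, N m; "eef_pos": TCP position; "eef_rot": TCP orientation; "wrist_force": force on the tool from outside, world axes, zero at the start; "moment": the same for the moment, N m; "finger_gap": finger opening in mm; "finger_force": force on a finger pad.
Only numpy, scipy, OpenCV 4.12 (cv2) and the standard library are available. Lean on these libraries where they do the work, as an engineer would, in place of code of your own. Each camera call takes 0.05 s, during which the arm holds its last target. There are 200 camera calls.

## Working session

There is one attempt and no reset: what is moved stays moved. The work goes in short steps, Python scripts to look and compute and a shell command to move; the robot and the scene stay as the last step left them, time stands still between calls to the robot, and variables do not carry over. Pictures are saved under pics/ and viewed, at most 10 in all, crops included, and the job is handed in when it is done.

```bash
mkdir -p pics; cat > h.py <<'E'
from cell import manip
import numpy as np, cv2
E
python3 - <<'E'
from h import *
s=manip.read_state(); print({k:np.round(v,3).tolist() for k,v in s.items()}, manip.tip_reach)
for n in ("scene","side","wrist"):
    p=manip.camera_params(n); print(n,p)
    cv2.imwrite(f"pics/{n}0.png",manip.camera(n)[:,:,::-1])
E
```

```text
{'clock': 0.0, 'joints': [1.182, 0.3, 1.522, -0.0, 1.321, -0.067], 'qd': [-0.0, -0.001, 0.001, -0.0, 0.002, -0.0], 'effort': [0.003, -53.182, -35.274, 0.071, 0.024, -0.0], 'eef_pos': [173.839, 521.527, 218.881], 'eef_rot': [-3.14, -0.0, 2.82], 'wrist_force': [0.579, -0.717, -0.533], 'moment': [0.009, 0.003, -0.068], 'finger_force': 0.0, 'finger_gap': 93.875} 14.0
scene {'fovy': 45.158284637712285, 'cx': 324.2208481402512, 'cy': 238.76237319082315, 'origin': array([ 220.86327889, -634.00691188,  844.49900542]), 'attitude': array([-2.45102706,  0.0031773 , -0.51829259])}
side {'fovy': 54.76473565016296, 'cx': 325.8446694297909, 'cy': 239.72761255537196, 'origin': array([422.02582011, 647.13151536, 716.11662145]), 'attitude': array([-2.25504717, -0.00869992, -3.00094929])}
wrist {'fovy': 62.026600820346296, 'cx': 314.54236731079885, 'cy': 239.17425733273808, 'origin': array([111.15358163, 542.96796799, 384.31438816]), 'attitude': array([2.90689445e+00, 1.56717473e-03, 1.24869850e+00])}
```

View pics/scene0.png

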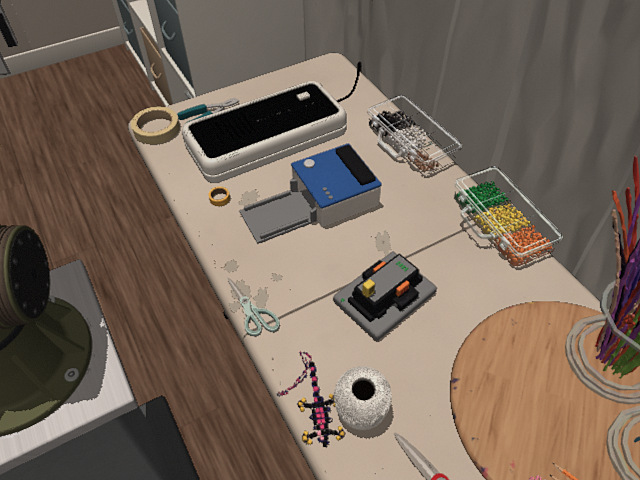

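View pics/side0.png

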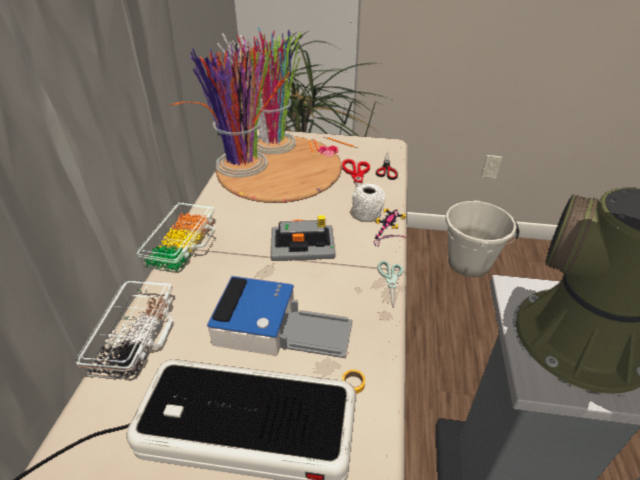

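The scene view shows the pack on the charger near (388,285), its tab at (369,287), and the machine at (335,187) with its tray at (280,215). The side view shows the pack at (303,237), its tab at (321,221), and the machine at (252,312) with its tray at (318,332). I'll enlarge these areas.

```bash
python3 - <<'E'
from h import *
def crop(n,x,y,w,h,k):
    im=cv2.imread(f"pics/{n}0.png")[y:y+h,x:x+w]
    im=cv2.resize(im,None,fx=k,fy=k,interpolation=cv2.INTER_CUBIC)
    for i in range(0,w,20): cv2.putText(im,str(x+i),(i*k,8),0,.3,(0,0,255)); cv2.line(im,(i*k,10),(i*k,14),(0,0,255))
    for i in range(0,h,20): cv2.putText(im,str(y+i),(0,i*k+4),0,.3,(0,0,255)); cv2.line(im,(22,i*k),(26,i*k),(0,0,255))
    return im
a=np.hstack([crop("scene",230,135,160,120,5)]);
cv2.imwrite("pics/c1.png",a)
cv2.imwrite("pics/c2.png",crop("side",200,260,160,110,5))
cv2.imwrite("pics/c3.png",np.vstack([crop("scene",325,245,120,100,6)]))
cv2.imwrite("pics/c4.png",crop("side",260,205,85,60,9))
E
```

```text
(no output)
```

View pics/c1.png

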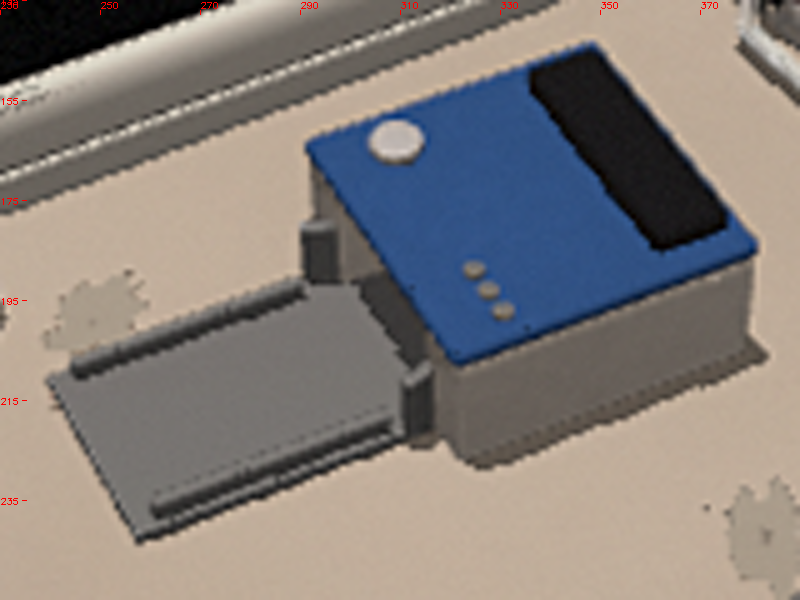

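View pics/c2.png

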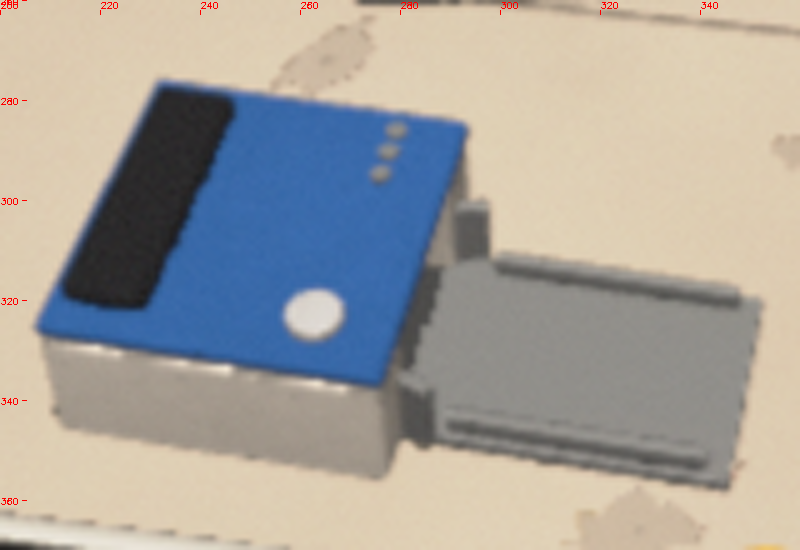

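View pics/c3.png

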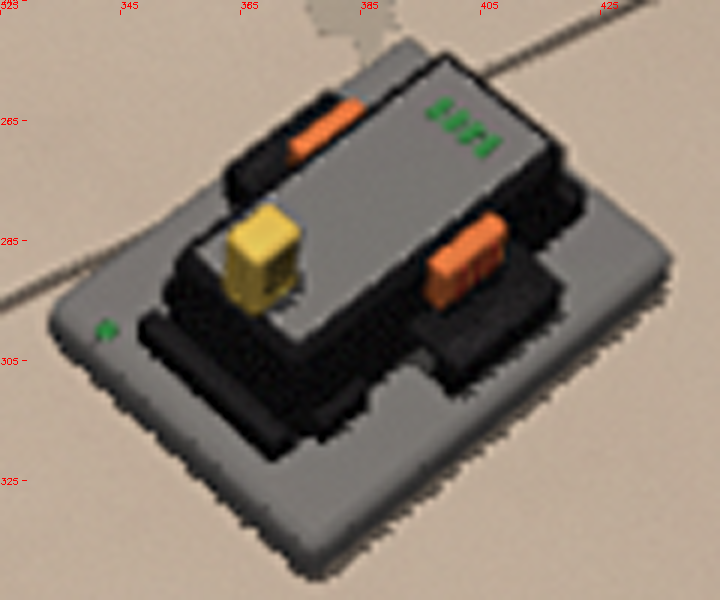

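View pics/c4.png

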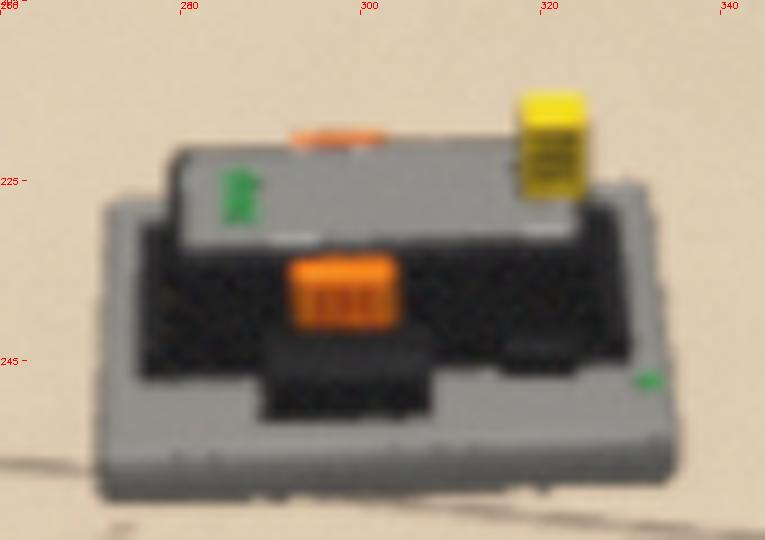

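Machine, scene view: roof corners at (291,164), (322,207), (381,184) and (349,144); tray end at (239,211) and (258,243). Pack: tab top at (369,283) in the scene view and (321,217) in the side view, with the plate corners also readable. I'll fit poses to these with z left free.

```bash
cat >> h.py <<'E'
from scipy.optimize import least_squares
from scipy.spatial.transform import Rotation as Ro
def proj(p,P):
    R=Ro.from_euler('xyz',p['attitude']).as_matrix(); q=(np.asarray(P)-p['origin'])@R
    f=240/np.tan(np.radians(p['fovy']/2)); return np.c_[p['cx']+f*q[:,0]/q[:,2],p['cy']+f*q[:,1]/q[:,2]]
def fit(obs,x0,loss='soft_l1'):
    # obs: list of (camparams, pts(local), px); returns x,y,z,yaw
    def res(v):
        R=Ro.from_euler('z',v[3]).as_matrix()
        return np.concatenate([(proj(p,np.array(L,float)@R.T+v[:3])-U).ravel() for p,L,U in obs])
    s=least_squares(res,x0,loss=loss,x_scale=[10,10,10,.1]); return s.x,res(s.x)
def un(px,k,ox,oy): return (np.array(px)+.5)/k-.5+np.array([ox,oy])
E
python3 - <<'E'
from h import *
S,D=manip.camera_params("scene"),manip.camera_params("side")
roof=[(0,67,62),(0,-67,62),(130,-67,62),(130,67,62)]
rails=[(-116,37,15),(-116,-37,15)]
o=[(S,roof,un([(307,147),(458,362),(757,247),(597,43)],5,230,135)),(D,roof,un([(382,385),(467,125),(160,82),(38,330)],5,200,260))]
v,r=fit(o,[450,250,0,0]); print("machine",v.round(2),r.reshape(-1,2).round(1).tolist())
def pr(v,P): return np.array(P,float)@Ro.from_euler('z',v[3]).as_matrix().T+v[:3]
for w in (37,42,45):print(w,proj(S,pr(v,[(-125,w,6),(-125,-w,6)])).round(1).tolist(),proj(D,pr(v,[(-125,w,6),(-125,-w,6)])).round(1).tolist())
top=[(-55,25,38),(-55,-25,38),(55,-25,38),(55,25,38),(-45,0,65)]
o=[(S,top,un([(187,243),(300,345),(564,152),(447,55),(264,230)],6,325,245)),(D,[top[3],top[0],top[2],top[4]],un([(178,250),(580,240),(172,148),(553,109)],9,260,205))]
v,r=fit(o,[450,0,20,0]); print("pack",v.round(2),r.reshape(-1,2).round(1).tolist())
b=[(-3,31,36),(23,31,36),(-3,-31,36),(23,-31,36),(-3,-31,18),(23,31,18)]
print(((proj(S,pr(v,b))-[325,245])*6).round(),((proj(D,pr(v,b))-[260,205])*9).round())
E
```

```text
machine [ 5.761e+02  6.593e+01 -3.100e+00 -4.000e-02] [[-0.2, -0.9], [0.3, 0.4], [1.0, 0.4], [-0.6, -0.1], [-0.1, 0.1], [0.7, -0.1], [0.1, -0.1], [-0.4, 0.3]]
37 [[240.9, 213.6], [255.6, 239.5]] [[346.6, 353.5], [352.1, 323.5]]
42 [[240.0, 212.0], [256.6, 241.3]] [[346.2, 355.6], [352.5, 321.6]]
45 [[239.4, 211.0], [257.2, 242.4]] [[345.9, 357.0], [352.7, 320.5]]
pack [ 5.9105e+02 -1.9379e+02  1.9780e+01  2.0000e-01] [[-2.5, 0.8], [-0.3, 3.0], [2.4, -0.8], [0.8, -2.1], [0.4, -0.4], [-1.1, 1.2], [2.3, 1.0], [0.1, -0.6], [0.5, -0.3]]
[[290. 137.]
 [355.  89.]
 [446. 274.]
 [512. 223.]
 [440. 311.]
 [350. 127.]] [[393. 271.]
 [290. 274.]
 [389. 125.]
 [291. 128.]
 [391. 179.]
 [293. 329.]]
```

```bash
cat >> h.py <<'E'
def plan(pos,yaw):
    s=manip.read_state(); R=Ro.from_euler('xyz',s['eef_rot']).as_matrix()
    d=(np.array(pos)-s['eef_pos'])@R/10; dy=(yaw-s['eef_rot'][2]+np.pi)%(2*np.pi)-np.pi
    print("t",round(s['clock'],2),"tcp",s['eef_pos'].round(1),s['eef_rot'].round(4),"gap",round(s['finger_gap'],1),"F",s['wrist_force'].round(1),"shift cm",d.round(2),"roll",round(-np.degrees(dy)/5,2))
E
python3 -c "
from h import *
plan([601,-192,200],.2+np.pi)"
```

```text
t 0.15 tcp [173.9 521.6 219. ] [-3.1407e+00 -1.0000e-04  2.8198e+00] gap 93.8 F [ 0.1  0.3 -0.6] shift cm [-63.09 -54.19   1.94] roll -5.98
```

```bash
python3 -m creep '[[1,[-63,-54.2,1.9],-6],[1,[-63,-54.2,1.9],-6],[1,[-63,-54.2,1.9],-6],[1,[-63,-54.2,1.9],-6],[1,[-63,-54.2,1.9],-6],[1,[-63,-54.2,1.9],-6],[1,[-63,-54.2,1.9],-6],[1,[-63,-54.2,1.9],-6],[1,[-63,-54.2,1.9],-6],[1,[-63,-54.2,1.9],-6],[1,[-63,-54.2,1.9],-6],[1,[-63,-54.2,1.9],-6]]'
python3 -c "
from h import *
plan([601,-192,200],.2+np.pi)"
```

```text
clock: 1.35
eef_pos: [477.4, 13.2, 206.0]
eef_rot: [3.142, 0.0, -2.94]
wrist_force: [1.5, 0.9, 0.4]
finger_gap: 94.3
finger_force: 0.0
t 1.35 tcp [477.4  13.2 206. ] [ 3.1416e+00  1.0000e-04 -2.9401e+00] gap 94.3 F [1.5 0.9 0.4] shift cm [ -8.01 -22.57   0.6 ] roll 0.02
```

```bash
python3 -m creep '[[1,[-8,-22.6,0.6],0],[1,[-8,-22.6,0.6],0],[1,[-8,-22.6,0.6],0],[1,[-8,-22.6,0.6],0],[1,[-8,-22.6,0.6],0],[1,[-8,-22.6,0.6],0],[1,[-8,-22.6,0.6],0],[1,[-8,-22.6,0.6],0]]'
python3 - <<'E'
from h import *
plan([601,-192,200],.2+np.pi)
np.save("w1.npy",manip.camera_params("wrist"),allow_pickle=True)
im=manip.camera("wrist")[:,:,::-1]; cv2.imwrite("pics/w1.png",im)
print(manip.camera_params("wrist"))
E
```

```text
clock: 2.15
eef_pos: [600.1, -189.2, 200.0]
eef_rot: [3.141, -0.0, -2.939]
wrist_force: [0.1, 0.4, 0.2]
finger_gap: 94.3
finger_force: 0.0
t 2.15 tcp [ 600.1 -189.2  200. ] [ 3.1413e+00 -2.0000e-04 -2.9390e+00] gap 94.3 F [0.1 0.4 0.2] shift cm [-0.03 -0.29  0.  ] roll 0.03
{'fovy': 62.026600820346296, 'cx': 314.54236731079885, 'cy': 239.17425733273808, 'origin': array([ 535.32047834, -202.59116751,  365.67778618]), 'attitude': array([2.90686677e+00, 2.12990512e-04, 1.77338211e+00])}
```

View pics/w1.png

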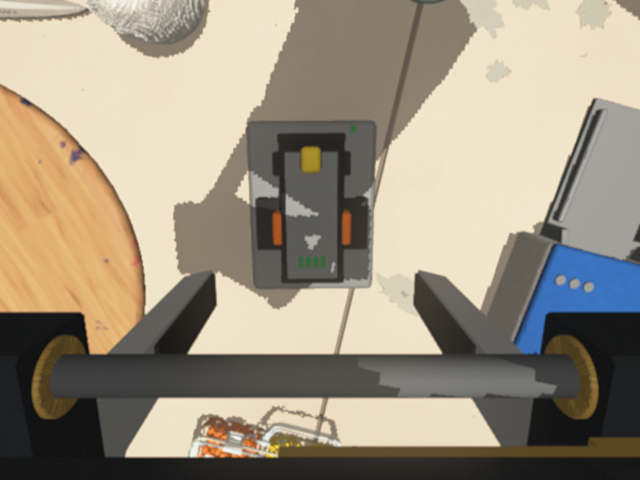

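The wrist view shows the two buttons at about (278,228) and (346,228), the tab at (311,159), and the fingers even on both sides. I'll refine the pack pose from these colour blobs.

```bash
cat >> h.py <<'E'
def blobs(im,lo,hi,amin=15,roi=None):
    m=cv2.inRange(cv2.cvtColor(im,cv2.COLOR_BGR2HSV),lo,hi)
    if roi: z=np.zeros_like(m); x0,y0,x1,y1=roi; z[y0:y1,x0:x1]=m[y0:y1,x0:x1]; m=z
    n,l,st,c=cv2.connectedComponentsWithStats(m)
    return [(st[i].tolist(),c[i].round(1).tolist()) for i in range(1,n) if st[i,4]>=amin]
E
python3 - <<'E'
from h import *
im=cv2.imread("pics/w1.png"); roi=(245,115,380,290)
o=blobs(im,(3,150,100),(16,255,255),15,roi); y=blobs(im,(20,120,80),(33,255,255),15,roi); print(o,y)
W=np.load("w1.npy",allow_pickle=True).item()
v=[591.05,-193.79,19.78,.2]
L=[(10,28,36),(10,-28,36),(-45,0,65)]
P=np.array(L,float)@Ro.from_euler('z',v[3]).as_matrix().T+v[:3]
print(proj(W,P).round(1))
E
```

```text
[([272, 211, 10, 34, 294], [276.8, 228.0]), ([342, 210, 9, 35, 294], [345.9, 227.5])] [([301, 146, 20, 27, 512], [310.5, 159.0])]
[[346.7 230. ]
 [276.1 229.9]
 [311.2 160.8]]
```

```bash
python3 -c "
from h import *
plan([600.5,-191.8,53],.2+np.pi)"
```

```text
t 2.2 tcp [ 600.2 -189.   200.3] [ 3.1416e+00  2.0000e-04 -2.9387e+00] gap 93.9 F [-0.4 -0.3  0.1] shift cm [ 0.03 -0.28 14.73] roll 0.03
```

```bash
python3 -m creep '[[1,[0,-0.3,4],0],[1,[0,-0.3,8],0],[1,[0,-0.3,11],0],[1,[0,-0.3,13],0],[1,[0,-0.3,14],0],[1,[0,-0.3,14.7],0],[1,[0,-0.3,14.7],0]]' 20
python3 -c "
from h import *
plan([600.5,-191.8,53],.2+np.pi)"
```

```text
clock: 2.9
eef_pos: [601.1, -192.7, 53.2]
eef_rot: [-3.141, 0.0, -2.939]
wrist_force: [-1.0, -0.2, -0.8]
finger_gap: 93.8
finger_force: 0.0
t 2.9 tcp [ 601.1 -192.7   53.2] [-3.1415e+00  1.0000e-04 -2.9393e+00] gap 93.8 F [-1.  -0.2 -0.8] shift cm [0.04 0.1  0.02] roll 0.03
```

```bash
python3 -m creep '[[-1,[0,0.1,0],0],[-1,[0,0.1,0],0],[-1,[0,0.1,0],0],[-1,[0,0.1,0],0],[-1,[0,0.1,0],0],[-1,[0,0.1,0],0],[-1,[0,0.1,0],0],[-1,[0,0.1,0],0],[-1,[0,0.1,0],0],[-1,[0,0.1,0],0]]' 22
```

```text
clock: 3.9
eef_pos: [601.0, -192.1, 53.3]
eef_rot: [-3.141, 0.0, -2.94]
wrist_force: [-1.6, 0.5, 5.6]
finger_gap: 50.8
finger_force: 22.0
```

```bash
python3 -m creep '[[-1,[0,0,-0.2],0],[-1,[0,0,-0.5],0],[-1,[0,0,-1],0],[-1,[0,0,-1.5],0],[-1,[0,0,-1.5],0]]' 22
python3 - <<'E'
from h import *
plan([601,-192,140],.2+np.pi)
cv2.imwrite("pics/s2.png",manip.camera("scene")[:,:,::-1])
im=cv2.imread("pics/s2.png"); print(blobs(im,(20,120,80),(33,255,255),15,(325,230,430,330)))
im=cv2.imread("pics/scene0.png"); print(blobs(im,(20,120,80),(33,255,255),15,(325,230,430,330)))
E
```

```text
clock: 4.4
eef_pos: [601.2, -192.2, 69.0]
eef_rot: [-3.141, 0.001, -2.94]
wrist_force: [-0.0, 0.2, -0.4]
finger_gap: 50.9
finger_force: 22.0
t 4.4 tcp [ 601.2 -192.2   69. ] [-3.1409e+00  1.1000e-03 -2.9398e+00] gap 50.9 F [-0.   0.2 -0.4] shift cm [ 0.01  0.02 -7.1 ] roll 0.02
[([363, 274, 13, 18, 148], [368.1, 282.1])]
[([362, 279, 13, 18, 137], [367.4, 287.2])]
```

```bash
python3 - <<'E'
from h import *
S,D=manip.camera_params("scene"),manip.camera_params("side")
roof=[(0,67,62),(0,-67,62),(130,-67,62),(130,67,62)]
L=roof+[(-125,45,6),(-125,-45,6)]
a=un([(307,147),(458,362),(757,247),(597,43),(47,380),(140,540)],5,230,135); b=un([(382,385),(467,125),(160,82),(38,330),(730,488),(762,302)],5,200,260)
o=[(S,L,a),(D,L,b)]
v,r=fit(o,[576,66,0,-.04]); print(v.round(3),abs(r).max())
def f(q):
    R=Ro.from_euler('z',q[2]).as_matrix(); P=np.array(L,float)@R.T+[q[0],q[1],0]
    return np.r_[(proj(S,P)-a).ravel(),(proj(D,P)-b).ravel()]
s=least_squares(f,[576,66,-.04],x_scale=[10,10,.1]);print(s.x.round(3),s.fun.round(1).reshape(-1,2).tolist())
x,y,t=s.x; off=-62+10
plan([x+off*np.cos(t),y+off*np.sin(t),140],t+np.pi)
E
```

```text
[ 5.76296e+02  6.59420e+01 -3.08400e+00 -4.30000e-02] 1.0802237174794982
[ 5.75692e+02  6.60500e+01 -4.30000e-02] [[-0.6, -2.0], [0.1, -0.7], [0.9, -0.7], [-0.9, -1.3], [-0.0, -0.6], [-0.7, -1.2], [0.0, -1.0], [0.8, -1.1], [0.1, -1.1], [-0.4, -0.7], [0.6, -1.2], [0.9, -0.5]]
t 4.45 tcp [ 601.  -192.1   68.5] [-3.1412e+00  7.0000e-04 -2.9398e+00] gap 50.9 F [ 0.1 -0.2 -1.7] shift cm [ 2.35 27.06 -7.16] roll 2.81
```

```bash
python3 -m creep '[[-1,[0,0,-3],0],[-1,[0,0,-7],0],[-1,[0.5,3,-7.2],0.5],[-1,[1,7,-7.2],1.2],[-1,[1.4,12,-7.2],2],[-1,[1.8,17,-7.2],2.8],[-1,[2.1,21,-7.2],2.8],[-1,[2.3,24.5,-7.2],2.8],[-1,[2.35,26.5,-7.2],2.8],[-1,[2.35,27.1,-7.2],2.8],[-1,[2.35,27.1,-7.2],2.8]]' 22
python3 - <<'E'
from h import *
t=-.043
plan([576-52*np.cos(t),66-52*np.sin(t),140],t+np.pi)
np.save("w2.npy",manip.camera_params("wrist"),allow_pickle=True)
a=manip.camera("wrist")[:,:,::-1]; b=manip.camera("scene")[:,:,::-1]
cv2.imwrite("pics/w2.png",a);cv2.imwrite("pics/s3.png",b)
cv2.imwrite("pics/v3.png",np.hstack([cv2.resize(a,(400,300)),cv2.resize(b[120:300,200:440],(400,300),interpolation=cv2.INTER_CUBIC)]))
E
```

```text
clock: 5.55
eef_pos: [523.5, 69.0, 140.0]
eef_rot: [-3.141, 0.0, 3.1]
wrist_force: [0.6, 0.1, -2.4]
finger_gap: 50.8
finger_force: 22.0
t 5.55 tcp [523.5  69.  140. ] [-3.1415e+00  1.0000e-04  3.1002e+00] gap 50.8 F [ 0.6  0.1 -2.4] shift cm [-0.06 -0.07  0.  ] roll 0.02
```

View pics/v3.png

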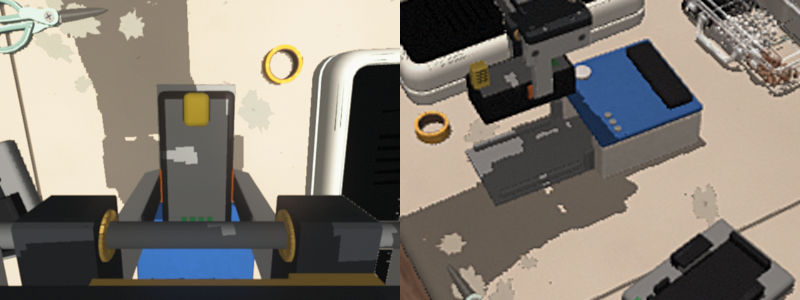

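The left panel (wrist) shows the pack upright and centred over the tray's rear edge at (196,87). The right panel shows it hanging level above the tray. I'll lower it now.

```bash
python3 -m creep '[[-1,[0,-0.1,3],0],[-1,[0,-0.1,6],0],[-1,[0,-0.1,8],0],[-1,[0,-0.1,9],0],[-1,[0,-0.1,9.6],0],[-1,[0,-0.1,9.8],0],[-1,[0,-0.1,9.8],0]]' 22; python3 -m creep '[[-1,[0,0,0.1],0],[-1,[0,0,0.15],0],[-1,[0,0,0.2],0],[-1,[0,0,0.2],0]]' 22
```

```text
clock: 6.35
eef_pos: [523.9, 67.6, 42.6]
eef_rot: [3.142, 0.001, 3.099]
wrist_force: [-0.2, 0.1, -1.8]
finger_gap: 50.9
finger_force: 22.0
clock: 6.75
eef_pos: [523.5, 67.8, 40.1]
eef_rot: [-3.142, 0.0, 3.099]
wrist_force: [0.0, -0.5, -1.7]
finger_gap: 50.8
finger_force: 22.0
```

```bash
python3 -m creep '[[-1,[0,0,0.05],0],[-1,[0,0,0.1],0],[-1,[0,0,0.1],0]]' 22; python3 -m creep '[[-1,[0,0,0.05],0],[-1,[0,0,0.1],0],[-1,[0,0,0.1],0]]' 22
```

```text
clock: 7.05
eef_pos: [523.6, 67.8, 39.4]
eef_rot: [3.142, 0.0, 3.099]
wrist_force: [-2.7, -0.8, 3.9]
finger_gap: 50.6
finger_force: 22.0
clock: 7.35
eef_pos: [523.6, 67.7, 39.2]
eef_rot: [-3.142, 0.001, 3.099]
wrist_force: [-7.9, -0.4, 17.3]
finger_gap: 50.7
finger_force: 22.1
```

```bash
python3 -m creep '[[-1,[0,0,-0.1],0],[-1,[0,0,-0.1],0],[1,[0,0,-0.1],0],[1,[0,0,-0.1],0],[1,[0,0,-0.1],0],[1,[0,0,-0.1],0],[1,[0,0,-0.1],0],[1,[0,0,-0.1],0],[1,[0,0,-0.1],0]]' 22; python3 -m creep '[[1,[0,0,-2],0],[1,[0,0,-6],0],[1,[1,0,-8],0],[1,[4,0,-8],0],[1,[5.5,0,-8],0],[1,[5.5,0,-8],0]]'
python3 - <<'E'
from h import *
W=manip.camera_params("wrist"); np.save("w3.npy",W,allow_pickle=True)
a=manip.camera("wrist")[:,:,::-1]; b=manip.camera("scene")[:,:,::-1]; c=manip.camera("side")[:,:,::-1]
for n,i in zip("abc",(a,b,c)): cv2.imwrite(f"pics/{n}4.png",i)
cv2.imwrite("pics/v4.png",np.vstack([np.hstack([cv2.resize(a,(400,300)),cv2.resize(b[120:270,220:420],(400,300),interpolation=cv2.INTER_CUBIC)]),np.hstack([cv2.resize(c[240:390,190:390],(400,300),interpolation=cv2.INTER_CUBIC),cv2.resize(b[220:370,300:500],(400,300))])]))
plan([470,70,120],-.043+np.pi)
for i in (a,b,c): print(blobs(i,(20,120,80),(33,255,255),40))
print(blobs(a,(3,150,100),(16,255,255)))
E
```

```text
clock: 8.25
eef_pos: [523.4, 67.7, 38.9]
eef_rot: [-3.142, -0.0, 3.099]
wrist_force: [0.1, -0.5, -0.1]
finger_gap: 93.9
finger_force: 0.0
clock: 8.85
eef_pos: [467.4, 70.2, 119.3]
eef_rot: [-3.142, 0.0, 3.099]
wrist_force: [-0.2, -0.3, -0.1]
finger_gap: 94.1
finger_force: 0.0
t 9.0 tcp [469.2  70.  119.1] [3.1415e+00 6.0000e-04 3.0990e+00] gap 94.1 F [-0.   0.   0.9] shift cm [-0.08 -0.   -0.09] roll 0.0
[([430, 156, 60, 61, 935], [458.7, 185.4]), ([302, 240, 25, 40, 939], [314.0, 260.0]), ([31, 336, 53, 83, 1416], [50.9, 378.4]), ([546, 336, 53, 83, 1392], [579.0, 377.3]), ([488, 438, 152, 19, 1636], [580.8, 448.7])]
[([248, 198, 12, 14, 86], [252.4, 204.4]), ([489, 204, 42, 28, 560], [508.5, 217.0]), ([483, 212, 22, 21, 84], [493.8, 222.2]), ([473, 215, 19, 19, 108], [482.5, 223.6]), ([303, 431, 9, 13, 47], [306.3, 437.5])]
[([260, 68, 7, 24, 42], [262.9, 78.9]), ([161, 227, 35, 22, 435], [176.5, 237.5]), ([193, 232, 10, 12, 55], [198.0, 237.9]), ([336, 311, 11, 15, 72], [343.0, 319.2]), ([343, 370, 22, 22, 99], [356.6, 380.4])]
[([268, 306, 11, 43, 388], [273.4, 328.3]), ([350, 306, 12, 44, 419], [355.3, 329.2])]
```

View pics/v4.png

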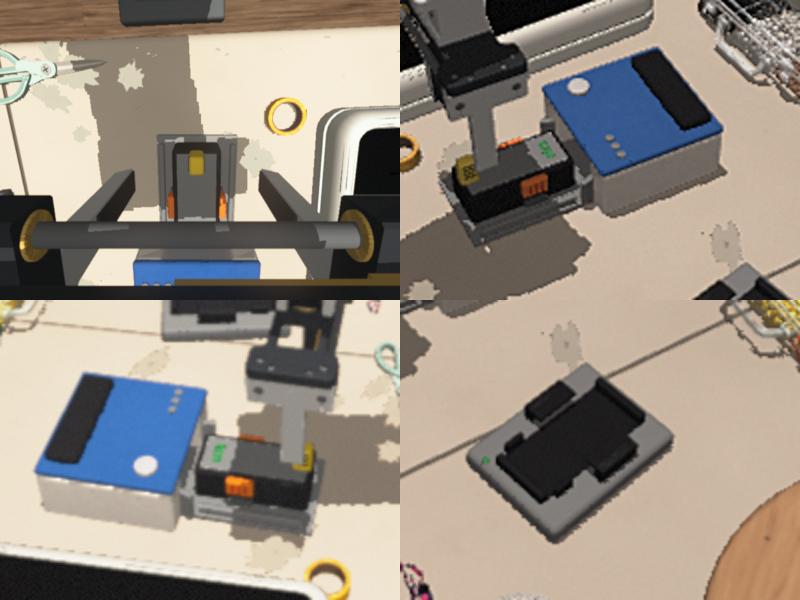

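The pack sits upright on the tray between the rails and the charger is empty. The tab is at (314,260) in the wrist view. I'll check the tab position.

```bash
python3 - <<'E'
from h import *
W=np.load("w3.npy",allow_pickle=True).item()
t=-.043; R=Ro.from_euler('z',t).as_matrix()
L=np.array([(x,y,z) for z in (65,38) for x in(-54,-36) for y in(-7,7)]+[(10,28,36),(10,-28,36)],float)
P=L@R.T+[513.4,68.1,6]; print(proj(W,P).round(1).tolist(), (np.array([-45,0,0])@R.T+[513.4,68.1,6]).round(1))
plan([468.5,70,61.5],t+np.pi)
E
```

```text
[[301.9, 251.8], [327.2, 251.8], [302.1, 282.5], [326.9, 282.5], [303.3, 240.3], [325.8, 240.3], [303.4, 268.1], [325.6, 268.1], [356.8, 333.6], [272.2, 333.5]] [468.4  70.    6. ]
t 9.0 tcp [469.2  70.  119.1] [3.1415e+00 6.0000e-04 3.0990e+00] gap 94.1 F [-0.   0.   0.9] shift cm [ 0.08 -0.01  5.76] roll 0.0
```

```bash
python3 -m creep '[[0.2,[0.1,0,2],0],[0.2,[0.1,0,4],0],[0.2,[0.1,0,5],0],[0.2,[0.1,0,5.5],0],[0.2,[0.1,0,5.75],0],[0.2,[0.1,0,5.75],0],[-1,[0.1,0,5.75],0],[-1,[0.1,0,5.75],0],[-1,[0.1,0,5.75],0],[-1,[0.1,0,5.75],0],[-1,[0.1,0,5.75],0],[-1,[0.1,0,5.75],0]]' 25; python3 -m creep '[[-1,[0,0,0],0],[-1,[0,0,0],0],[-1,[0,0,0],0]]'; python3 -c "
from h import *
t=-.043
plan([468.4+77.7*np.cos(t),70+77.7*np.sin(t),61.5],t+np.pi)"
```

```text
clock: 10.2
eef_pos: [467.5, 70.1, 61.5]
eef_rot: [-3.142, 0.0, 3.099]
wrist_force: [-0.7, -0.0, -0.6]
finger_gap: 13.7
finger_force: 25.0
clock: 10.5
eef_pos: [467.5, 70.1, 61.6]
eef_rot: [3.142, 0.0, 3.099]
wrist_force: [-0.3, 0.1, 1.9]
finger_gap: 13.9
finger_force: 25.0
t 10.5 tcp [467.5  70.1  61.6] [3.1416 0.     3.099 ] gap 13.9 F [-0.3  0.1  1.9] shift cm [-7.86 -0.01  0.01] roll 0.0
```

Gripped. I'll slide it gently, slowing near the stop.

```bash
python3 -m creep '[[-1,[-0.5,0,0],0],[-1,[-1.3,0,0],0],[-1,[-2.2,0,0],0],[-1,[-3.1,0,0],0],[-1,[-4,0,0],0],[-1,[-4.9,0,0],0],[-1,[-5.7,0,0],0],[-1,[-6.3,0,0],0],[-1,[-6.7,0,0],0],[-1,[-7,0,0],0],[-1,[-7.2,0,0],0],[-1,[-7.2,0,0],0]]'; python3 -m creep '[[-1,[-0.1,0,0],0],[-1,[-0.2,0,0],0],[-1,[-0.3,0,0],0],[-1,[-0.4,0,0],0],[-1,[-0.4,0,0],0]]'
```

```text
clock: 11.7
eef_pos: [540.1, 67.0, 61.5]
eef_rot: [3.142, 0.001, 3.099]
wrist_force: [1.2, 0.3, 2.9]
finger_gap: 14.1
finger_force: 25.0
clock: 12.2
eef_pos: [543.7, 66.8, 61.6]
eef_rot: [3.142, 0.0, 3.099]
wrist_force: [-2.4, 0.1, 5.0]
finger_gap: 13.7
finger_force: 25.0
```

```bash
for i in 1; do python3 -m creep '[[-1,[-0.05,0,0],0],[-1,[-0.1,0,0],0],[-1,[-0.15,0,0],0],[-1,[-0.2,0,0],0],[-1,[-0.2,0,0],0]]'; done; python3 -m creep '[[-1,[-0.05,0,0],0],[-1,[-0.1,0,0],0],[-1,[-0.1,0,0],0]]'
```

```text
clock: 12.7
eef_pos: [545.3, 66.8, 61.5]
eef_rot: [-3.142, -0.001, 3.099]
wrist_force: [-5.3, -0.3, 6.3]
finger_gap: 14.4
finger_force: 25.0
clock: 13.0
eef_pos: [545.4, 66.8, 61.5]
eef_rot: [-3.141, -0.003, 3.099]
wrist_force: [-13.3, 1.5, 12.5]
finger_gap: 13.8
finger_force: 25.0
```

```bash
python3 -m creep '[[-1,[-0.05,0,0],0],[-1,[-0.05,0,0],0],[0.3,[-0.05,0,0],0],[0.3,[-0.05,0,0],0],[0.3,[-0.05,0,0],0],[0.3,[-0.05,0,0],0],[0.3,[-0.05,0,-1],0],[0.3,[-0.05,0,-4],0],[0.3,[-0.05,0,-8],0],[0.3,[4,0,-12],0],[0.3,[8,0,-12],0],[0.3,[8,0,-12],0]]'
python3 - <<'E'
from h import *
W=manip.camera_params("wrist")
a=manip.camera("wrist")[:,:,::-1]; b=manip.camera("scene")[:,:,::-1]; c=manip.camera("side")[:,:,::-1]
cv2.imwrite("pics/v5.png",np.vstack([np.hstack([cv2.resize(a,(400,300)),cv2.resize(b[120:270,220:420],(400,300),interpolation=cv2.INTER_CUBIC)]),np.hstack([cv2.resize(c[240:390,190:390],(400,300),interpolation=cv2.INTER_CUBIC),cv2.resize(b,(400,300))])]))
t=-.043; R=Ro.from_euler('z',t).as_matrix(); m=np.array([576,66,0])
L=np.array([(-54,-7,65),(-36,7,65),(-54,-7,38),(-36,7,38),(-54,7,65),(-36,-7,65),(-54,7,38),(-36,-7,38)],float)+[15,0,6]
for n,p,i in (("w",W,a),("s",manip.camera_params("scene"),b),("d",manip.camera_params("side"),c)):
    q=proj(p,L@R.T+m); lo=q.min(0);hi=q.max(0); print(n,lo.round(1),hi.round(1),blobs(i,(20,120,80),(33,255,255),20,tuple(int(k) for k in (*np.maximum(lo-15,0),*(hi+15)))))
plan([470,70,150],t+np.pi)
E
```

```text
clock: 14.2
eef_pos: [463.3, 70.4, 183.2]
eef_rot: [3.141, 0.001, 3.1]
wrist_force: [0.8, -0.1, -0.1]
finger_gap: 60.8
finger_force: 0.0
w [306.  318.4] [324.4 355.1] [([305, 319, 19, 36, 596], [314.3, 336.2])]
s [285.1 181.3] [297.5 199. ] [([286, 183, 11, 15, 102], [290.5, 189.8])]
d [295.1 303.6] [306.4 320.1] [([296, 305, 10, 15, 136], [300.5, 311.9])]
t 14.35 tcp [467.2  70.1 182.2] [3.1414e+00 1.5000e-03 3.0991e+00] gap 61.2 F [-0.6  0.6 -0.5] shift cm [-0.28 -0.    3.22] roll 0.01
```

View pics/v5.png

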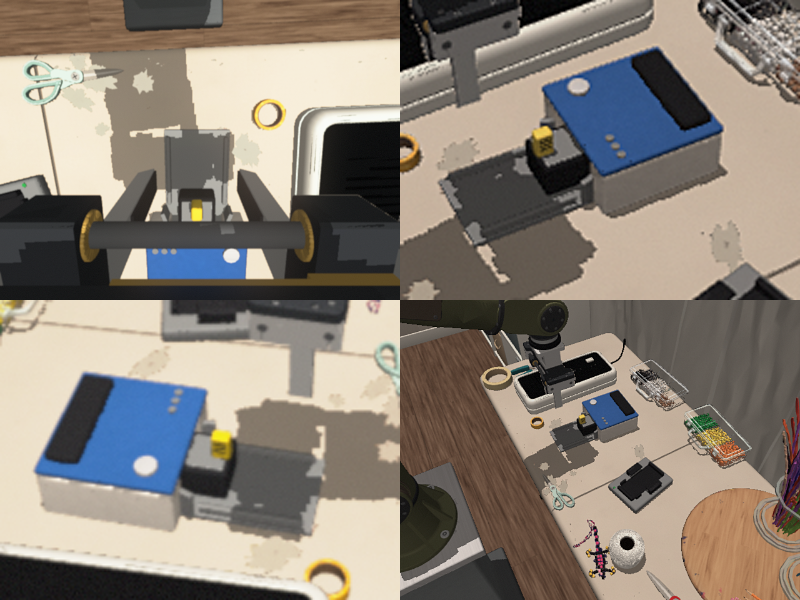

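The pack is in the bay with its tab outside. The tab appears within about 1 px of the predicted home position in all three views, the stop was felt as a sharp force rise, and nothing else has moved.

```bash
python3 -c "
from h import *
print(manip.sign_off())"
```

```text
the job is handed in; nothing more can be done
None
```

The pack is off the charger, was set upright on the tray and released, then slid contacts first into the bay until it met the stop; the craft things were left alone and the job was handed in at about 14 s.

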